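# Reload the sample row into the autosampler carrier in reverse

### The job

Move the four sample containers from the aluminium bench rack into the white-welled autosampler carrier in reverse order, since the instrument reads it from the other end: the container nearest the rack's thumbscrew goes into the carrier well farthest from the carrier's thumbscrew, the next into the next, and so on. Each must stand upright and fully down in its own well, let go, and none may be tipped over on the way.

Things in the scene. Friction and masses are not known exactly. Their poses are not given: they have to be found in the camera images.
- jar: straight round amber-glass jar with a black lid of the same width: diameter 38, height 60 mm, about 0.12 kg. Its origin is the centre of its underside, z up; at the start it stands upright with its underside on the floor of well_jar.
- bottle: round amber-glass bottle with a narrow black cap: body diameter 34 up to 54 mm, shoulder up to 60 mm, cap diameter 20 up to 76 mm, about 0.12 kg. Its origin is the centre of its underside, z up; at the start it stands upright with its underside on the floor of well_bottle.
- square: square amber-glass bottle: body 34 by 34 mm (sides along its x and y) up to 54 mm, round black cap diameter 26 up to 70 mm, about 0.13 kg. Its origin is the centre of its underside, z up; at the start it stands upright with its underside on the floor of well_square.
- canister: slim steel canister with a small ball knob: body diameter 28 up to 58 mm, ball diameter 12, top at 72 mm, about 0.16 kg. Its origin is the centre of its underside, z up; at the start it stands upright with its underside on the floor of well_canister.
- rack: bench rack, fixed: a bare aluminium plate 72 (x) by 286 (y) by 8 mm high with four grey wells clipped on it in a row along its y. Origin at the underside of the plate, under the middle of the row of wells; well centres at y = -93, -31, +31, +93 mm. A black thumbscrew (diameter 24, its top 26 mm above the plate's underside) stands at its +y end, at y = +144 mm.
- carrier: autosampler carrier, fixed, empty at the start: a grey plate 72 (x) by 286 (y) by 8 mm high with four white square wells in a row along its y. Origin at the underside, under the middle of the row; well centres at x = 0, y = -93, -31, +31, +93 mm. Each well is 52 mm square inside (60 outside), its floor 12 mm and its rim 24 mm above the underside. A black thumbscrew (diameter 24, top at 26 mm) stands at its +y end, at y = +144 mm.
- well_jar: the rack's grey square well in which the jar stands at the start, fixed; 60 mm square outside, 52 inside, 16 high, floor 4 mm thick. Origin at the centre of its underside; axes as the rack's. It stays and so marks where the jar came from.
- well_bottle: the rack's grey square well in which the bottle stands at the start, fixed; 60 mm square outside, 52 inside, 16 high, floor 4 mm thick. Origin at the centre of its underside; axes as the rack's. It stays and so marks where the bottle came from.
- well_square: the rack's grey square well in which the square stands at the start, fixed; 60 mm square outside, 52 inside, 16 high, floor 4 mm thick. Origin at the centre of its underside; axes as the rack's. It stays and so marks where the square came from.
- well_canister: the rack's grey square well in which the canister stands at the start, fixed; 60 mm square outside, 52 inside, 16 high, floor 4 mm thick. Origin at the centre of its underside; axes as the rack's. It stays and so marks where the canister came from.
Things that resemble listed ones, but are neither listed nor needed, are in the scene too. Several things have the shape of the canister; the one meant has the colours described above.

How it is judged (in metres and radians):
At the end, for the whole second after the job is handed in: Each container stands in the carrier well whose place in the row is the mirror of its starting place in the rack (within 13 mm of the well's centre in x and in y, underside within 4 mm of the well floor, tilt under 0.1 rad), released and at rest (((y of well_jar in the frame of rack between -0.113 and -0.073 m and y of jar in the frame of carrier between 0.08 and 0.106 m) or (y of well_jar in the frame of rack between -0.051 and -0.011 m and y of jar in the frame of carrier between 0.018 and 0.044 m) or (y of well_jar in the frame of rack between 0.011 and 0.051 m and y of jar in the frame of carrier between -0.044 and -0.018 m) or (y of well_jar in the frame of rack between 0.073 and 0.113 m and y of jar in the frame of carrier between -0.106 and -0.08 m)) and x of jar in the frame of carrier between -0.013 and 0.013 m and z of jar in the frame of carrier between 0.008 and 0.016 m and angle between each of jar, bottle, square, canister's own z axis and vertical below 0.1 rad and linear speed of each of jar, bottle, square, canister below 0.02 m/s and angular speed of each of jar, bottle, square, canister below 0.2 rad/s and ((y of well_bottle in the frame of rack between -0.113 and -0.073 m and y of bottle in the frame of carrier between 0.08 and 0.106 m) or (y of well_bottle in the frame of rack between -0.051 and -0.011 m and y of bottle in the frame of carrier between 0.018 and 0.044 m) or (y of well_bottle in the frame of rack between 0.011 and 0.051 m and y of bottle in the frame of carrier between -0.044 and -0.018 m) or (y of well_bottle in the frame of rack between 0.073 and 0.113 m and y of bottle in the frame of carrier between -0.106 and -0.08 m)) and x of bottle in the frame of carrier between -0.013 and 0.013 m and z of bottle in the frame of carrier between 0.008 and 0.016 m and ((y of well_square in the frame of rack between -0.113 and -0.073 m and y of square in the frame of carrier between 0.08 and 0.106 m) or (y of well_square in the frame of rack between -0.051 and -0.011 m and y of square in the frame of carrier between 0.018 and 0.044 m) or (y of well_square in the frame of rack between 0.011 and 0.051 m and y of square in the frame of carrier between -0.044 and -0.018 m) or (y of well_square in the frame of rack between 0.073 and 0.113 m and y of square in the frame of carrier between -0.106 and -0.08 m)) and x of square in the frame of carrier between -0.013 and 0.013 m and z of square in the frame of carrier between 0.008 and 0.016 m and ((y of well_canister in the frame of rack between -0.113 and -0.073 m and y of canister in the frame of carrier between 0.08 and 0.106 m) or (y of well_canister in the frame of rack between -0.051 and -0.011 m and y of canister in the frame of carrier between 0.018 and 0.044 m) or (y of well_canister in the frame of rack between 0.011 and 0.051 m and y of canister in the frame of carrier between -0.044 and -0.018 m) or (y of well_canister in the frame of rack between 0.073 and 0.113 m and y of canister in the frame of carrier between -0.106 and -0.08 m)) and x of canister in the frame of carrier between -0.013 and 0.013 m and z of canister in the frame of carrier between 0.008 and 0.016 m); the robot touches nothing.
It fails at once if a container is tipped over (tilt above 0.7 rad) (angle between any of jar, bottle, square, canister's own z axis and vertical above 0.7 rad).
It also fails if it takes over 106 s, if anything falls off the work surface, if the arm or the gripper's body presses on something with over 40 N, if the wrist force passes 120 N, or if a joint passes its speed limit or range.

### The arm

A 6-joint arm with a two-finger parallel gripper is mounted at the origin on the work surface. World frame = base frame: x ahead of the robot, y to its left, z up, the work surface at z = 0. Lengths are in mm, angles in rad, forces in N, time in s.
With the tool pointing down it reaches from about 300 to 775 mm from the base axis. Payload 14.6 kg.
Tool frame: the origin (TCP) lies between the finger pads; the fingertips stand 25 mm ahead of it and the grasp point (between the pads) lies 6 mm ahead of it (robot.nose_length is the distance from the TCP to the fingertips, in mm); z points along the fingers, y is the line along which they close (so a half turn about z gives the same grasp; the last joint's range is limited). The gripper opens to 94 mm and grips with 3 to 60 N. Pads are 16 mm wide; open, the fingers measure 119 mm over their backs; the gripper's body (75 mm by 177 mm) begins 78 mm behind the grasp point.
Start: joints at [-1.248, 0.3, 1.521, -0, 1.321, -0.067], TCP at [208.994, -508.735, 230.446] pointing down, gripper open.
Joint ranges: [-3.03, 3.03], [-0.79, 2.21], [0.23, 2.52], [-1.04, 4.18], [0, 3.07], [-2.55, 2.55]. Speed limits (rad/s): [2.22, 2.22, 2.57, 3.14, 3.14, 3.14].

### API

Orientations are given as a unit quaternion [w, x, y, z].
In Python, from station import robot gives the robot as it stands.
- The arm moves only by the tool drive_tool, never from a script. Its argument "rows" is a list of rows, each a list of 5 numbers: the shift along the tool's x, y, z in mm, then the turn about the tool's z in degrees, then the finger opening in mm, from 0 to 94. In form: [[tx, ty, tz, yaw, hand], ...]. A call has 1 to 10 rows; each row shifts and turns the commanded pose from where the row before left it, along the tool's axes as they then stand; what a row does not reach is not made up. A row lasts 1/12 s, in which the tool goes at most 41.7 mm and 7.16 degrees, less where a joint would pass 70% of its speed; a pose out of reach is approached as far as the arm can. A call is refused whole if a number of a shift passes 41.7 or a number of a turn 7.16, either way. A call with a gripper value outside its range is refused whole. The fingers move at their own pace and stop on an object; the grip force is fixed at half the most. Time passes only in rows, so rows that do not move let the fingers close. It gives the time, the measured TCP pose, the force, the opening and the grip force at its end, in the units of the state.
- robot.read_state(): the state, without advancing time (a new reading comes with each control period).
- robot.get_image(name): name is "side" or "top"; returns the picture (384x512x3 uint8, red, green, blue); there is no depth.
- robot.get_calibration(name): a dict with "fx", "fy", "cx", "cy" (pixels), "world_to_cam" (4x4, takes a point from world to camera coordinates). Camera axes: x right, y up, looking along -z (the intrinsics and any distortion apply to the point x, -y, -z); pixel columns grow to the right and rows downward; lengths in mm; the calibration is good to about 2 mm. A picture is of the moment at which its call begins. get_calibration takes no time and is no camera call.
- robot.sign_off(): hands the job in; it is judged then, once.
The state is a dict: "time_s": time; "joints": joint angles; "joint_velocities": joint speeds; "joint_torque": joint torques, N m; "tool_pos": TCP position; "ee_rot": TCP orientation; "contact_force": force on the tool from outside, world axes, zero at the start; "moment": the same for the moment, N m; "grip_width": opening from 0.0 (shut) to 1.0 (fully open); "grasp_force": force on a finger pad.
Only numpy, scipy, OpenCV 4.12 (cv2) and the standard library are available. Lean on these libraries where they do the work, as an engineer would, in place of code of your own. Each camera call takes 0.05 s, during which the arm holds its last target. There are 200 camera calls.

## Working session

There is one attempt and no reset: what is moved stays moved. The work goes in short steps, Python scripts to look and compute and a tool call to move; the robot and the scene stay as the last step left them, time stands still between calls to the robot, and variables do not carry over. Pictures are saved under pics/ and viewed, at most 14 in all, crops included, and the job is handed in when it is done.

Besides the shell and the picture viewer there is one more tool, called as a command line: name --pt "numbers of a row" for each row, then --argument value for the rest. drive_tool: Moves the arm, as the interface text tells. Its arguments: {"type":"object","properties":{"rows":{"type":"array","items":{"type":"array","items":{"type":"number"}}}},"required":["rows"]}

```bash
mkdir -p pics
python3 - <<'E'
from station import robot
import cv2
for n in("top","side"):
    cv2.imwrite(f"pics/{n}0.png",cv2.resize(robot.get_image(n)[...,::-1],(800,600),interpolation=cv2.INTER_CUBIC))
    print(n,robot.get_calibration(n))
s=robot.read_state();print(s["time_s"],s["tool_pos"],s["ee_rot"])
E
```

```text
top {'fx': 433.11758725795954, 'fy': 433.11758725795954, 'cx': 254.108618922087, 'cy': 192.5140460946844, 'world_to_cam': array([[-3.36999201e-03, -9.99991696e-01, -2.29149919e-03,
        -1.55374083e+01],
       [ 9.82420447e-01, -3.73847533e-03,  1.86644286e-01,
        -4.98262071e+02],
       [-1.86651303e-01, -1.62222591e-03,  9.82424887e-01,
        -8.87756621e+02],
       [ 0.00000000e+00,  0.00000000e+00,  0.00000000e+00,
         1.00000000e+00]])}
side {'fx': 404.1991503584302, 'fy': 404.1991503584302, 'cx': 261.51021067929776, 'cy': 194.4656174134969, 'world_to_cam': array([[-9.10117699e-01, -4.14204133e-01, -1.09868108e-02,
         4.60377836e+02],
       [ 2.34298994e-01, -5.36325384e-01,  8.10838494e-01,
        -1.41928212e+02],
       [-3.41745161e-01,  7.35384266e-01,  5.85166836e-01,
        -7.07821115e+02],
       [ 0.00000000e+00,  0.00000000e+00,  0.00000000e+00,
         1.00000000e+00]])}
0.1 [ 208.92807727 -508.53020053  229.95735558] [-5.17746143e-04  9.81065028e-01  1.93677923e-01 -6.93027084e-05]
```

View pics/top0.png

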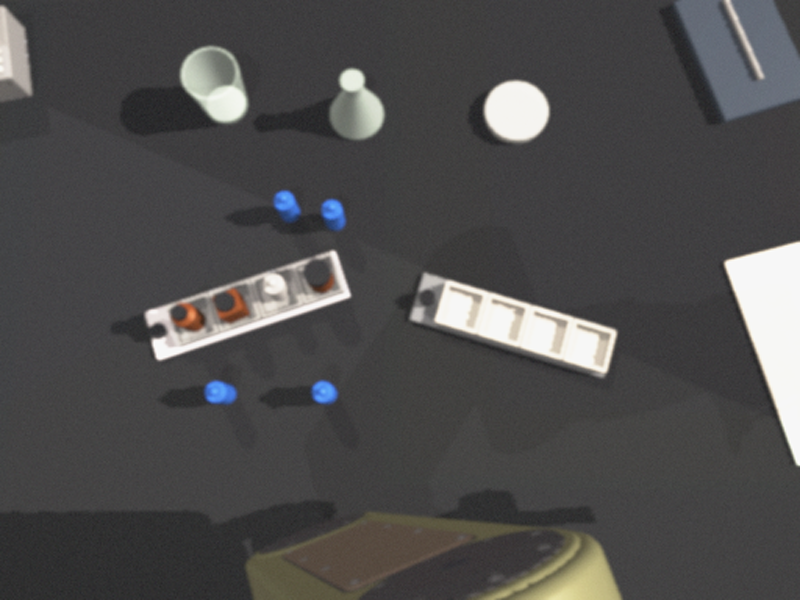

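View pics/side0.png

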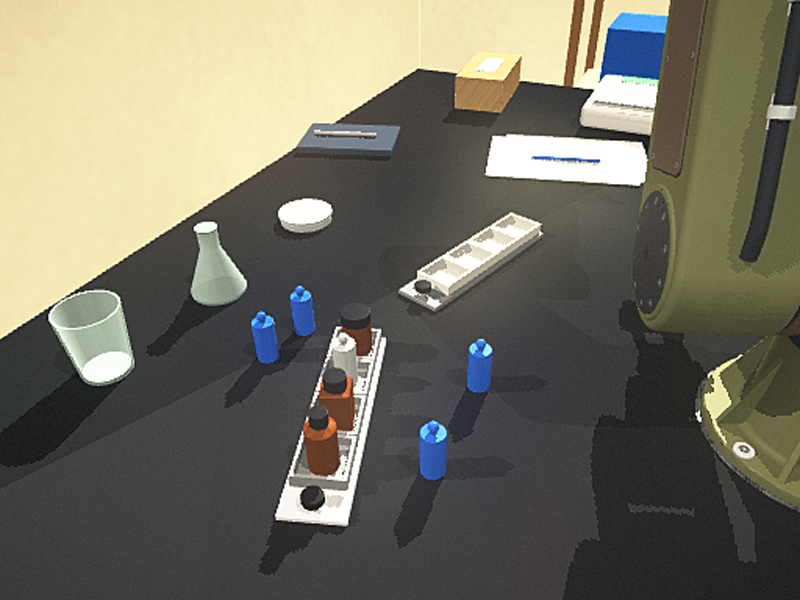

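The rack, from its thumbscrew at top px (157,331): bottle (187,316), square (230,303), canister (273,288), jar (319,272). The canister lookalikes are four blue canisters at (286,206), (333,214), (220,392) and (324,392). Only the light steel one at (273,288), standing in the rack, fits the description. The carrier's thumbscrew is at (428,297), so its +y end is on the left.

```bash
cat > h.py <<'E'
import numpy as np,cv2
from station import robot
from scipy.optimize import least_squares
C={n:robot.get_calibration(n) for n in("top","side")}
def proj(n,P):
    c=C[n];P=np.atleast_2d(P);p=P@c["world_to_cam"][:3,:3].T+c["world_to_cam"][:3,3]
    return np.c_[c["cx"]+c["fx"]*p[:,0]/-p[:,2],c["cy"]+c["fy"]*p[:,1]/p[:,2]]
def back(n,uv,z):
    c=C[n];R=c["world_to_cam"][:3,:3];t=c["world_to_cam"][:3,3]
    d=R.T@np.array([(uv[0]-c["cx"])/c["fx"],-(uv[1]-c["cy"])/c["fy"],-1.]);o=-R.T@t
    return o+d*(z-o[2])/d[2]
def place(p,L):
    c,s=np.cos(p[2]),np.sin(p[2]);L=np.atleast_2d(L)
    return np.c_[p[0]+c*L[:,0]-s*L[:,1],p[1]+s*L[:,0]+c*L[:,1],L[:,2]]
def fit(obs,p0):
    f=lambda p:np.concatenate([(proj(n,place(p,L))[0]-np.array(uv)*.64) for n,L,uv in obs])
    r=least_squares(f,p0,loss="soft_l1");return r.x,np.abs(r.fun).max()
E
cat > m.py <<'E'
from h import *
rack,e1=fit([("top",[0,93,16+72+0],(183,311)),("top",[0,144,26],(157,331)),("top",[0,-93,72],(318,271)),("side",[0,144,26],(312,494)),("side",[0,-93,72],(355,313)),("side",[0,93,88],(318,412)),("side",[0,31,82],(335,376)),("top",[0,31,82],(226,299))],[450,200,1.3])
car,e2=fit([("top",[0,144,26],(428,296)),("side",[0,144,26],(422,285)),("side",[30,-123,24],(516,214)),("side",[-30,-123,24],(543,233)),("top",[30,-123,24],(616,329)),("top",[-30,-123,24],(606,374))],[450,-130,1.3])
print(rack,e1,car,e2)
np.savez("pose.npz",rack=rack,car=car)
B=lambda y,h,z:[[h,y-h,z],[h,y+h,z],[-h,y+h,z],[-h,y-h,z]]
im={}
for n in C:
    k=4;I=cv2.resize(cv2.imread(f"pics/{n}0.png"),(512*k,384*k),interpolation=cv2.INTER_CUBIC)
    for p in(rack,car):
        for y in(-93,-31,31,93): cv2.polylines(I,[np.int32(proj(n,place(p,B(y,30,24)))*k)],True,(0,255,0),1)
        cv2.drawMarker(I,tuple(int(v) for v in proj(n,place(p,[0,144,26]))[0]*k),(255,255,0),0,20)
    for y,z in((93,88),(31,82),(-31,84),(-93,72)): cv2.drawMarker(I,tuple(int(v) for v in proj(n,place(rack,[0,y,z]))[0]*k),(255,255,0),0,20)
    im[n]=I
t=im["top"][620:960,340:1600];s=im["side"][520:1360,680:1400]
cv2.imwrite("pics/ov_t.png",cv2.resize(np.vstack([im["top"][620:940,340:940],im["top"][650:970,1010:1610]]),(562,600)))
cv2.imwrite("pics/ov_s.png",cv2.resize(s,(514,600)))
E
python3 m.py
```

```text
[5.05490942e+02 1.83013087e+02 3.08067804e-01] 3.512032400771517 [ 464.85627055 -197.347562     -6.59868936] 6.1838683344226695
```

View pics/ov_t.png

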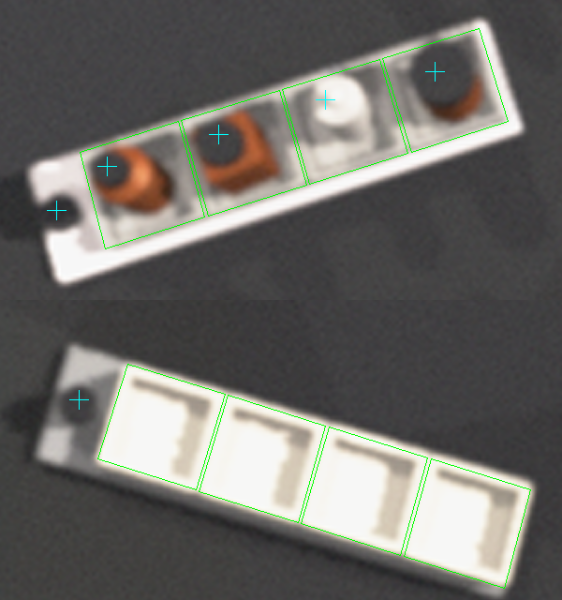

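View pics/ov_s.png

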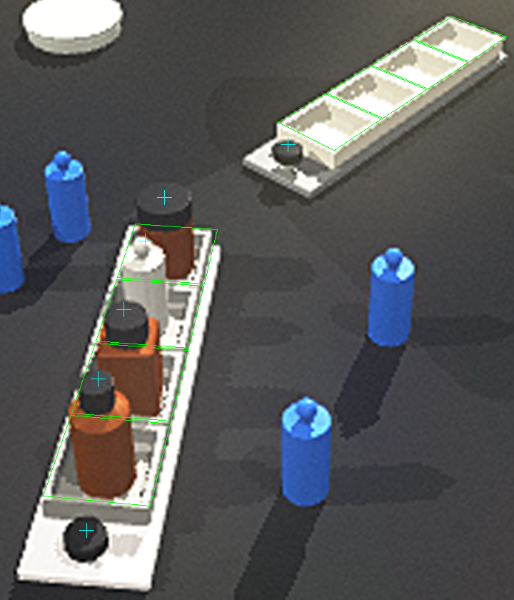

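```bash
cat > q.py <<'E'
from h import *
d=np.load("pose.npz");rack,car=d["rack"],d["car"]
T=lambda u,v:((u/.9367+340)/4,(v/.9375+620)/4)
S=lambda u,v:((u/.714+680)/4,(v/.714+520)/4)
for n,z,t,s,y in(("bottle",88,T(114,161),S(99,377),93),("square",82,T(220,140),S(129,310),31),("canister",78,T(335,90),S(144,247),-31),("jar",72,T(443,70),S(163,197),-93)):
    print(n,back("top",t,z)[:2].round(1),back("side",s,z)[:2].round(1),"rack",place(rack,[0,y,0])[0,:2].round(1))
for n,y in(("bottle",-93),("square",-31),("canister",31),("jar",93)): print(n,"->",place(car,[0,y,0])[0,:2].round(1))
E
python3 q.py
```

```text
bottle [480.1 268.1] [477.6 270.4] rack [477.3 271.6]
square [492.8 211.9] [493.3 211.6] rack [496.1 212.6]
canister [521.8 149.8] [516.5 152.7] rack [514.9 153.5]
jar [534.5  90.2] [535.1  94.2] rack [533.7  94.4]
bottle -> [ 436.  -285.8]
square -> [ 455.2 -226.8]
canister -> [ 474.5 -167.9]
jar -> [ 493.7 -108.9]
```

Both views agree on the positions to about 3 mm. The order to place is bottle, square, canister and jar in carrier y = −93, −31, +31 and +93. I'll turn the tool first so the fingers close across the rack row.

drive_tool --pt "0 0 0 -7.1 70" --pt "0 0 0 -7.1 70" --pt "0 0 0 -7.1 70" --pt "0 0 0 -7.1 70" --pt "0 0 0 -7.1 70" --pt "0 0 0 -7.1 60" --pt "0 0 0 -7.1 60" --pt "0 0 0 -7.1 60" --pt "0 0 0 -7.1 60" --pt "0 0 0 -7.1 60"

```text
time_s: 0.93
tool_pos: [208.9, -508.6, 230.1]
ee_rot: [-0.0, 0.684, 0.729, 0.0]
contact_force: [-0.2, 0.7, -0.7]
grip_width: 0.637
grasp_force: 0.0
```

drive_tool --pt "0 0 0 -7.1 60" --pt "0 0 0 -7.1 60"

```text
time_s: 1.1
tool_pos: [209.0, -508.6, 230.1]
ee_rot: [-0.0, 0.589, 0.808, 0.0]
contact_force: [0.4, -0.4, -1.3]
grip_width: 0.639
grasp_force: 0.0
```

```bash
cat > go.py <<'E'
import sys
from h import *
from scipy.spatial.transform import Rotation as Ro
# args: x y z headingdeg -> turn needed, shift in tool axes after that turn
x,y,z,hd=map(float,sys.argv[1:5]);s=robot.read_state()
R=Ro.from_quat(np.roll(s["ee_rot"],-1)).as_matrix()
h=np.degrees(np.arctan2(R[1,0],R[0,0]));a=np.radians(hd);d=np.array([x,y,z])-s["tool_pos"]
yaw=-((hd-h+180)%360-180);c,sn=np.cos(a),np.sin(a)
print("t",s["time_s"],"pos",np.round(s["tool_pos"],1),"head",h.round(1),"F",np.round(s["contact_force"],1),"grip",s["grip_width"],s["grasp_force"])
print("turn",yaw.round(1),"then shift",np.round([c*d[0]+sn*d[1],sn*d[0]-c*d[1],-d[2]],1))
E
python3 go.py 479 269 160 107.6
```

```text
t 1.1 pos [ 209.  -508.6  230.1] head 107.9 F [ 0.4 -0.4 -1.3] grip 0.6389969364787628 0.0
turn 0.3 then shift [659.5 492.5  70.1]
```

drive_tool --pt "14 10 0 0.3 60" --pt "25 19 0 0 60" --pt "28 21 0 0 60" --pt "28 21 0 0 60" --pt "28 21 0 0 60" --pt "28 21 0 0 60" --pt "28 21 0 0 60" --pt "28 21 0 0 60" --pt "28 21 0 0 60" --pt "28 21 0 0 60"

```text
time_s: 1.93
tool_pos: [319.2, -197.5, 230.4]
ee_rot: [0.0, 0.593, 0.805, 0.0]
contact_force: [0.3, -0.3, -0.4]
grip_width: 0.642
grasp_force: 0.0
```

drive_tool --pt "28 21 0 0 60" --pt "28 21 0 0 60" --pt "28 21 0 0 60" --pt "28 21 4 0 60" --pt "28 21 6 0 60" --pt "28 21 8 0 60" --pt "28 21 10 0 60" --pt "28 21 10 0 60" --pt "28 21 10 0 60" --pt "28 21 8 0 60"

```text
time_s: 2.77
tool_pos: [436.7, 132.4, 173.5]
ee_rot: [-0.0, 0.593, 0.805, -0.0]
contact_force: [0.2, -0.1, -0.2]
grip_width: 0.638
grasp_force: 0.0
```

drive_tool --pt "28 21 6 0 60" --pt "18 12 4 0 60" --pt "10 7 4 0 60" --pt "0 0 0 0 60" --pt "0 0 0 0 60"

```text
time_s: 3.18
tool_pos: [458.1, 195.4, 160.1]
ee_rot: [-0.0, 0.593, 0.805, -0.0]
contact_force: [0.1, -1.6, -0.0]
grip_width: 0.635
grasp_force: 0.0
```

```bash
python3 go.py 479 269 55 107.6
python3 - <<'E'
from h import *
for n in C: cv2.imwrite(f"/tmp/{n}.png",robot.get_image(n)[...,::-1])
a=cv2.imread("/tmp/top.png")[130:250,80:260];b=cv2.imread("/tmp/side.png")[170:340,150:300]
cv2.imwrite("pics/v1.png",np.hstack([cv2.resize(a,(420,280)),cv2.resize(b,(380,430))[:280*0+430]][1:]+[]) if 0 else np.hstack([cv2.copyMakeBorder(cv2.resize(a,(420,280)),0,150,0,0,0),cv2.resize(b,(380,430))]))
E
```

```text
t 3.1833 pos [458.1 195.4 160.1] head 107.3 F [ 0.1 -1.6 -0. ] grip 0.634811320366294 0.0
turn -0.3 then shift [ 63.8  42.2 105.1]
```

View pics/v1.png

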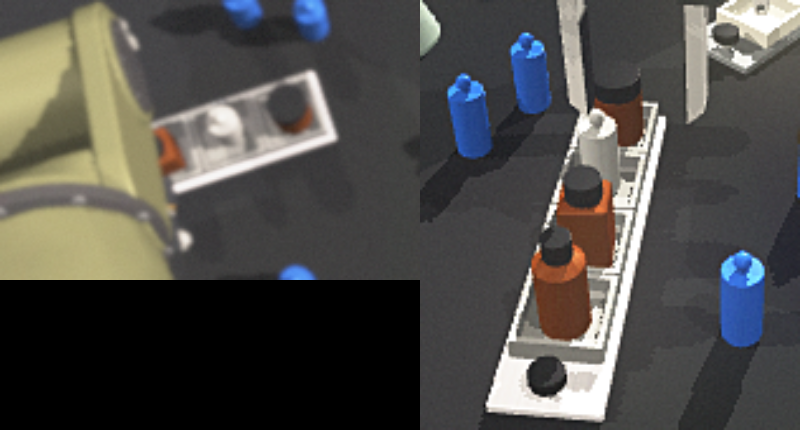

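The side crop shows the fingers still behind the row, about 75 mm short of the bottle cap at crop px (553,245). All four containers stand as before. I'll close the gap, then descend.

drive_tool --pt "12 8 0 -0.3 60" --pt "18 12 0 0 60" --pt "18 12 0 0 60" --pt "10 6 0 0 60" --pt "6 4 0 0 60" --pt "0 0 10 0 60" --pt "0 0 15 0 60" --pt "0 0 10 0 60" --pt "0 0 0 0 60" --pt "0 0 0 0 60"

```text
time_s: 4.12
tool_pos: [479.0, 268.8, 125.1]
ee_rot: [-0.0, 0.591, 0.806, -0.001]
contact_force: [-0.4, 0.0, -0.1]
grip_width: 0.642
grasp_force: 0.0
```

```bash
python3 go.py 479 269 55 107.6
cat > pic.py <<'E'
import sys
from h import *
n,o,x0,x1,y0,y1=sys.argv[1],sys.argv[2],*map(int,sys.argv[3:7])
I=robot.get_image(n)[y0:y1,x0:x1,::-1];k=min(600/I.shape[0],800/I.shape[1])
cv2.imwrite(f"pics/{o}.png",cv2.resize(I,None,fx=k,fy=k,interpolation=cv2.INTER_CUBIC))
E
python3 pic.py side v2 150 300 170 340
```

```text
t 4.1167 pos [479.  268.8 125.1] head 107.5 F [-0.4  0.  -0.1] grip 0.6423189618280462 0.0
turn -0.1 then shift [ 0.2  0.  70.1]
```

View pics/v2.png

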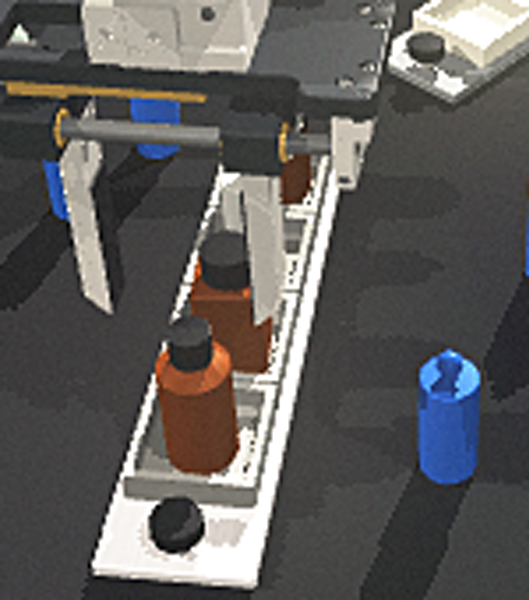

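The fingertips, at crop px (95,305) and (265,320), straddle the bottle cap at (190,322), so I can descend and close.

drive_tool --pt "0 0 15 0 60" --pt "0 0 20 0 60" --pt "0 0 20 0 60" --pt "0 0 10 0 60" --pt "0 0 5 0 60" --pt "0 0 0 0 60" --pt "0 0 0 0 20" --pt "0 0 0 0 20" --pt "0 0 0 0 20" --pt "0 0 0 0 20"

```text
time_s: 5.0
tool_pos: [479.5, 269.6, 56.2]
ee_rot: [0.0, 0.591, 0.807, 0.001]
contact_force: [0.2, 0.4, -0.0]
grip_width: 0.39
grasp_force: 0.0
```

drive_tool --pt "0 0 0 0 20" --pt "0 0 0 0 20" --pt "0 0 0 0 20" --pt "0 0 0 0 20"

```text
time_s: 5.33
tool_pos: [479.4, 269.6, 56.0]
ee_rot: [0.0, 0.591, 0.807, 0.0]
contact_force: [-1.5, -0.9, 5.9]
grip_width: 0.355
grasp_force: 30.0
```

Gripped, with an opening of 33.4 mm. Now the lift.

drive_tool --pt "0 0 -5 0 20" --pt "0 0 -15 0 20" --pt "0 0 -20 0 20" --pt "0 0 -25 0 20" --pt "0 0 -25 0 20" --pt "0 0 -15 0 20" --pt "0 0 -5 0 20" --pt "0 0 0 4 20" --pt "0 0 0 7 20" --pt "0 0 0 7 20"

```text
time_s: 6.17
tool_pos: [478.9, 269.4, 164.7]
ee_rot: [-0.0, 0.712, 0.702, -0.001]
contact_force: [0.4, 0.6, -0.4]
grip_width: 0.358
grasp_force: 30.0
```

drive_tool --pt "0 0 0 7 20" --pt "0 0 0 7 20" --pt "0 0 0 3.6 20" --pt "0 0 0 0 20"

```text
time_s: 6.5
tool_pos: [478.9, 269.3, 164.6]
ee_rot: [-0.0, 0.81, 0.586, -0.001]
contact_force: [-0.5, -0.1, -1.3]
grip_width: 0.356
grasp_force: 30.0
```

```bash
python3 go.py 436 -286 166 71.9
```

```text
t 6.5 pos [478.9 269.3 164.6] head 71.8 F [-0.5 -0.1 -1.3] grip 0.35558808290867666 30.000710914118827
turn -0.1 then shift [-541.2  131.7   -1.4]
```

drive_tool --pt "-10 2.5 0 0 20" --pt "-20 5 0 0 20" --pt "-27 6.5 0 0 20" --pt "-27 6.5 0 0 20" --pt "-27 6.5 0 0 20" --pt "-27 6.5 0 0 20" --pt "-27 6.5 0 0 20" --pt "-27 6.5 0 0 20" --pt "-27 6.5 0 0 20" --pt "-27 6.5 0 0 20"

```text
time_s: 7.33
tool_pos: [458.7, 15.4, 165.2]
ee_rot: [-0.0, 0.809, 0.588, -0.0]
contact_force: [1.0, -0.1, -0.5]
grip_width: 0.354
grasp_force: 30.0
```

drive_tool --pt "-27 6.5 0 0 20" --pt "-27 6.5 0 0 20" --pt "-27 6.5 0 0 20" --pt "-27 6.5 0 0 20" --pt "-27 6.5 0 0 20" --pt "-27 6.5 0 0 20" --pt "-27 6.5 0 0 20" --pt "-27 6.5 0 0 20" --pt "-26 6.5 0 0 20" --pt "-15 4 0 0 20"

```text
time_s: 8.17
tool_pos: [438.1, -249.1, 165.1]
ee_rot: [-0.0, 0.809, 0.588, -0.0]
contact_force: [-0.4, 1.2, -1.1]
grip_width: 0.358
grasp_force: 30.0
```

drive_tool --pt "-10 3 0 0 20" --pt "0 0 0 0 20" --pt "0 0 0 0 20"

```text
time_s: 8.42
tool_pos: [438.6, -256.8, 165.2]
ee_rot: [-0.0, 0.809, 0.588, -0.0]
contact_force: [-0.3, 0.3, -0.5]
grip_width: 0.356
grasp_force: 30.0
```

```bash
python3 go.py 436 -286 57 71.9; python3 pic.py side v3 230 390 80 220
```

```text
t 8.4167 pos [ 438.6 -256.8  165.2] head 72.0 F [-0.3  0.3 -0.5] grip 0.35609966111853175 29.9998687850848
turn 0.1 then shift [-28.6   6.6 108.2]
```

View pics/v3.png

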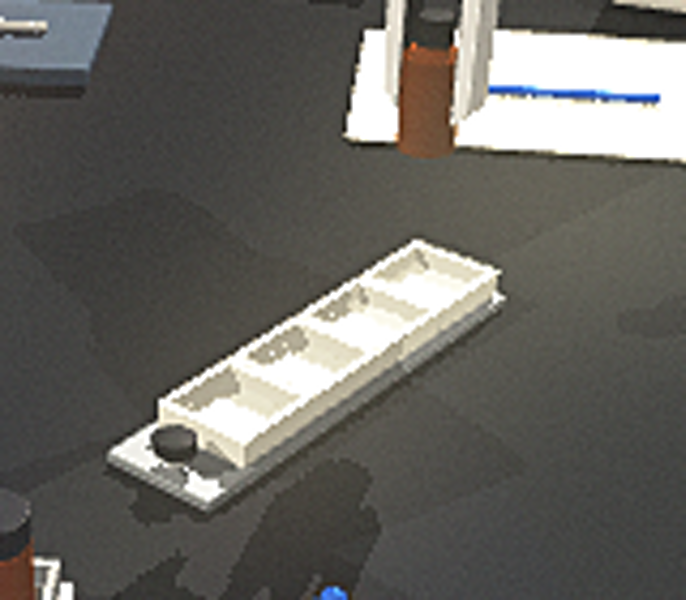

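The bottle hangs upright in the fingers at crop px (428,100). The last well is at (437,270), another 29 mm along. I'll finish the shift and lower the bottle.

drive_tool --pt "-12 3 0 0 20" --pt "-12 2.6 0 0 20" --pt "-4.6 1 0 0 20" --pt "0 0 10 0 20" --pt "0 0 20 0 20" --pt "0 0 25 0 20" --pt "0 0 25 0 20" --pt "0 0 12 0 20" --pt "0 0 6 0 20" --pt "0 0 4 0 20"

```text
time_s: 9.3
tool_pos: [436.1, -285.9, 62.4]
ee_rot: [-0.001, 0.809, 0.587, -0.0]
contact_force: [0.7, 0.1, -1.0]
grip_width: 0.358
grasp_force: 30.0
```

drive_tool --pt "0 0 3 0 20" --pt "0 0 2 0 20" --pt "0 0 1.5 0 20" --pt "0 0 0 0 20"

```text
time_s: 9.63
tool_pos: [436.5, -286.3, 57.2]
ee_rot: [0.0, 0.809, 0.587, 0.0]
contact_force: [0.6, 0.1, -0.9]
grip_width: 0.356
grasp_force: 30.0
```

```bash
python3 go.py 436 -286 56 71.9; python3 pic.py side v4 270 390 80 170
```

```text
t 9.6333 pos [ 436.5 -286.3   57.2] head 71.9 F [ 0.6  0.1 -0.9] grip 0.35574204480373295 29.999825167442395
turn 0.0 then shift [ 0.1 -0.6  1.2]
```

View pics/v4.png

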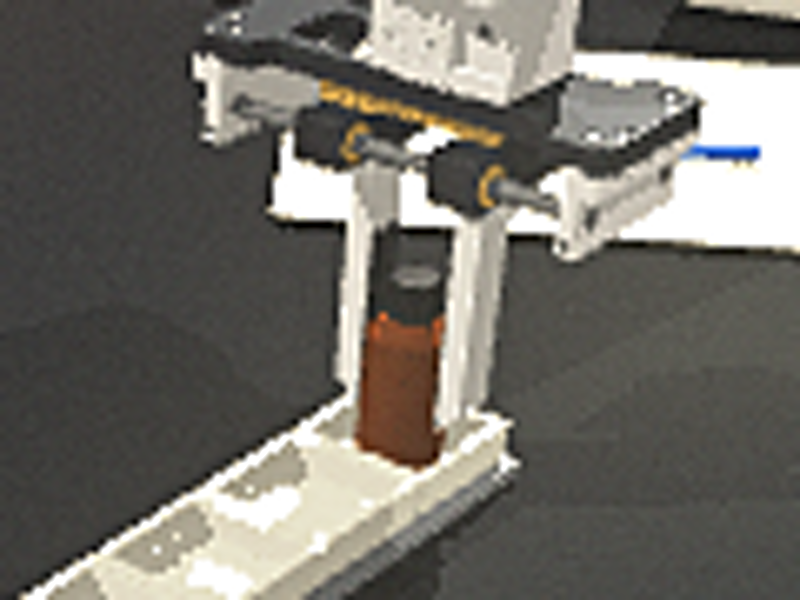

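The bottle is inside the last well, with its base at crop px (400,455). I'll set it down, release, and lift.

drive_tool --pt "0 0 1 0 20" --pt "0 0 0 0 20" --pt "0 0 0 0 45" --pt "0 0 0 0 60" --pt "0 0 0 0 60" --pt "0 0 0 0 60" --pt "0 0 0 0 60" --pt "0 0 -10 0 60" --pt "0 0 -25 0 60" --pt "0 0 -30 0 60"

```text
time_s: 10.52
tool_pos: [435.7, -285.7, 121.1]
ee_rot: [-0.001, 0.809, 0.587, -0.0]
contact_force: [0.4, 0.7, 0.6]
grip_width: 0.637
grasp_force: 0.0
```

drive_tool --pt "0 0 -30 0 60" --pt "0 0 -10 0 60" --pt "0 0 0 -7.1 60" --pt "0 0 0 -7.1 60" --pt "0 0 0 -7.1 60" --pt "0 0 0 -7.1 60" --pt "0 0 0 -7.1 60" --pt "0 0 0 0 60"

```text
time_s: 11.18
tool_pos: [436.3, -286.2, 161.0]
ee_rot: [-0.0, 0.589, 0.808, -0.0]
contact_force: [0.6, -0.3, -0.2]
grip_width: 0.645
grasp_force: 0.0
```

```bash
python3 go.py 493 212 160 107.6
```

```text
t 11.1833 pos [ 436.3 -286.2  161. ] head 107.8 F [ 0.6 -0.3 -0.2] grip 0.6446473531040381 0.0
turn 0.2 then shift [457.7 204.7   1. ]
```

drive_tool --pt "12 5.4 0 0.2 60" --pt "24 10.7 0 0 60" --pt "24 10.7 0 0 60" --pt "24 10.7 0 0 60" --pt "24 10.7 0 0 60" --pt "24 10.7 0 0 60" --pt "24 10.7 0 0 60" --pt "24 10.7 0 0 60" --pt "24 10.7 0 0 60" --pt "24 10.7 0 0 60"

```text
time_s: 12.02
tool_pos: [465.8, -37.0, 161.1]
ee_rot: [0.0, 0.595, 0.804, 0.0]
contact_force: [1.2, -0.1, 0.7]
grip_width: 0.639
grasp_force: 0.0
```

drive_tool --pt "24 10.7 0 0 60" --pt "24 10.7 0 0 60" --pt "24 10.7 0 0 60" --pt "24 10.7 0 0 60" --pt "24 10.7 0 0 60" --pt "24 10.7 0 0 60" --pt "24 10.7 0 0 60" --pt "24 10.7 0 0 60" --pt "24 10.7 0 0 60" --pt "14 6.5 0 0 60"

```text
time_s: 12.85
tool_pos: [495.8, 214.0, 161.0]
ee_rot: [-0.0, 0.595, 0.804, 0.0]
contact_force: [0.4, -0.6, 1.0]
grip_width: 0.639
grasp_force: 0.0
```

drive_tool --pt "0 0 5 0 60" --pt "0 0 10 0 60" --pt "0 0 10 0 60" --pt "0 0 5 0 60" --pt "0 0 0 0 60"

```text
time_s: 13.27
tool_pos: [495.3, 210.7, 129.2]
ee_rot: [-0.001, 0.594, 0.804, -0.001]
contact_force: [-0.2, 0.5, -1.1]
grip_width: 0.638
grasp_force: 0.0
```

```bash
python3 go.py 493 212 56 107.6; python3 pic.py side v5 90 390 80 305
```

```text
t 13.2667 pos [495.3 210.7 129.2] head 107.1 F [-0.2  0.5 -1.1] grip 0.6377495453391653 0.0
turn -0.5 then shift [ 1.9 -1.8 73.2]
```

View pics/v5.png

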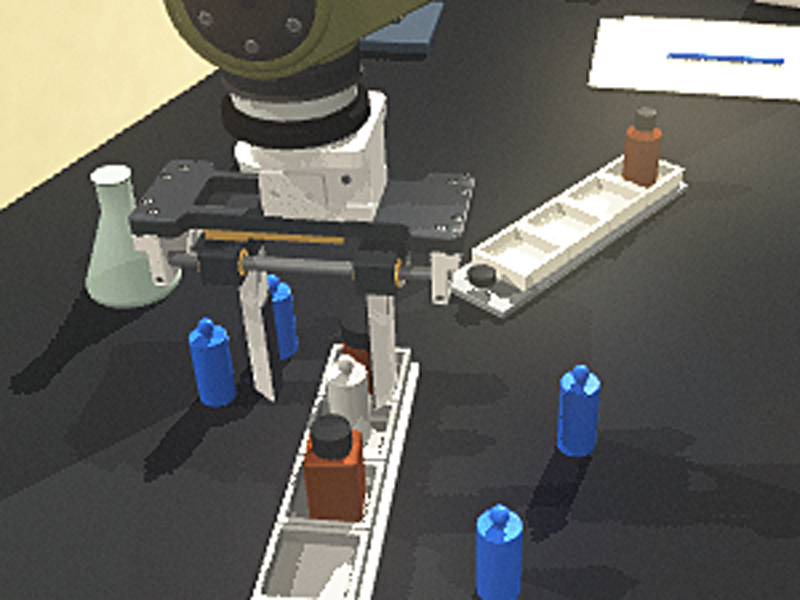

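The bottle stands upright in the farthest well, with its cap at (646,112). The fingertips at (265,400) and (378,400) straddle the square's cap at (332,425).

drive_tool --pt "1.9 -1.8 10 -0.5 60" --pt "0 0 20 0 60" --pt "0 0 20 0 60" --pt "0 0 15 0 60" --pt "0 0 8 0 60" --pt "0 0 0 0 60" --pt "0 0 0 0 40" --pt "0 0 0 0 20" --pt "0 0 0 0 20" --pt "0 0 0 0 20"

```text
time_s: 14.15
tool_pos: [494.0, 213.2, 58.8]
ee_rot: [0.0, 0.59, 0.808, 0.001]
contact_force: [-0.7, 0.8, -0.0]
grip_width: 0.393
grasp_force: 0.0
```

drive_tool --pt "0 0 0 0 20" --pt "0 0 0 0 20" --pt "0 0 0 0 20" --pt "0 0 0 0 20" --pt "0 0 0 0 20"

```text
time_s: 14.57
tool_pos: [494.0, 213.2, 58.7]
ee_rot: [0.0, 0.59, 0.808, 0.0]
contact_force: [-1.7, -0.5, 6.0]
grip_width: 0.373
grasp_force: 28.9
```

```bash
python3 go.py 493 212 56 107.6; python3 -c "
from h import *
print(back('side',(90+646/2.6667,80+112/2.6667),88))"
```

```text
t 14.5667 pos [494.  213.2  58.7] head 107.7 F [-1.7 -0.5  6. ] grip 0.3732066292129603 28.94499794114381
turn 0.1 then shift [-0.9 -1.3  2.7]
[ 437.17741398 -278.3750209    88.        ]
```

drive_tool --pt "0 0 -5 0 20" --pt "0 0 -15 0 20" --pt "0 0 -20 0 20" --pt "0 0 -25 0 20" --pt "0 0 -25 0 20" --pt "0 0 -12 0 20" --pt "0 0 -4 0 20" --pt "0 0 0 4 20" --pt "0 0 0 7 20" --pt "0 0 0 7 20"

```text
time_s: 15.4
tool_pos: [493.3, 213.0, 163.2]
ee_rot: [-0.0, 0.711, 0.703, -0.001]
contact_force: [0.2, -0.2, -1.8]
grip_width: 0.369
grasp_force: 28.9
```

drive_tool --pt "0 0 0 7 20" --pt "0 0 0 7 20" --pt "0 0 0 3.7 20" --pt "0 0 0 0 20"

```text
time_s: 15.73
tool_pos: [493.3, 213.0, 163.1]
ee_rot: [-0.0, 0.81, 0.587, -0.001]
contact_force: [1.0, 0.8, -2.0]
grip_width: 0.37
grasp_force: 28.9
```

```bash
python3 go.py 455 -227 165 71.9
```

```text
t 15.7333 pos [493.3 213.  163.1] head 71.9 F [ 1.   0.8 -2. ] grip 0.37041344718458846 28.92305178567767
turn -0.0 then shift [-430.1  100.3   -1.9]
```

drive_tool --pt "-12 3 0 0 20" --pt "-25 5.8 0 0 20" --pt "-25 5.8 0 0 20" --pt "-25 5.8 0 0 20" --pt "-25 5.8 0 0 20" --pt "-25 5.8 0 0 20" --pt "-25 5.8 0 0 20" --pt "-25 5.8 0 0 20" --pt "-25 5.8 0 0 20" --pt "-25 5.8 0 0 20"

```text
time_s: 16.57
tool_pos: [472.3, -31.1, 163.7]
ee_rot: [-0.0, 0.808, 0.589, -0.0]
contact_force: [-0.3, -0.3, -1.1]
grip_width: 0.37
grasp_force: 28.9
```

drive_tool --pt "-25 5.8 0 0 20" --pt "-25 5.8 0 0 20" --pt "-25 5.8 0 0 20" --pt "-25 5.8 0 0 20" --pt "-25 5.8 0 0 20" --pt "-25 5.8 0 0 20" --pt "-25 5.8 0 0 20" --pt "-12 3 0 0 20" --pt "-6 1.5 0 0 20" --pt "0 0 0 0 20"

```text
time_s: 17.4
tool_pos: [456.0, -227.5, 163.6]
ee_rot: [-0.0, 0.809, 0.588, -0.0]
contact_force: [0.4, 0.6, -2.0]
grip_width: 0.37
grasp_force: 28.9
```

drive_tool --pt "0 0 10 0 20" --pt "0 0 20 0 20" --pt "0 0 20 0 20" --pt "0 0 10 0 20" --pt "0 0 0 0 20" --pt "0 0 0 0 20"

```text
time_s: 17.9
tool_pos: [456.6, -226.2, 103.9]
ee_rot: [-0.0, 0.809, 0.588, -0.0]
contact_force: [-0.1, -0.9, -0.6]
grip_width: 0.369
grasp_force: 28.9
```

```bash
python3 go.py 455 -227 60 71.9; python3 pic.py side v6 250 390 80 200
```

```text
t 17.9 pos [ 456.6 -226.2  103.9] head 72.1 F [-0.1 -0.9 -0.6] grip 0.3688975358829364 28.922143983654678
turn 0.2 then shift [-1.2 -1.2 43.9]
```

View pics/v6.png

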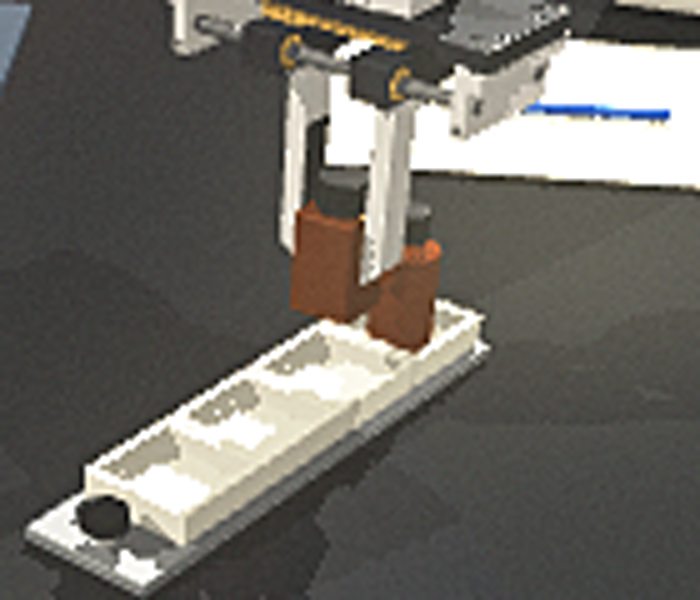

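```bash
python3 - <<'E'
from h import *
car=np.load("pose.npz")["car"]
f=lambda P:((proj("side",P)-[250,80])*5).round(0).tolist()
print("tool square cap",f([456.6,-226.2,127]), "bottle cap if centred",f([436,-286,88]),"base",f([436,-286,12]))
for y in(-93,-31): print(f(place(car,[[30,y-30,24],[30,y+30,24],[-30,y+30,24],[-30,y-30,24]])))
I=robot.get_image("top");cv2.imwrite("/tmp/t.png",I[...,::-1])
E
python3 pic.py top v7 250 410 160 250
```

```text
tool square cap [[347.0, 172.0]] bottle cap if centred [[418.0, 204.0]] base [[404.0, 337.0]]
[[392.0, 279.0], [325.0, 320.0], [422.0, 358.0], [487.0, 315.0]]
[[323.0, 321.0], [251.0, 364.0], [349.0, 405.0], [419.0, 359.0]]
```

View pics/v7.png

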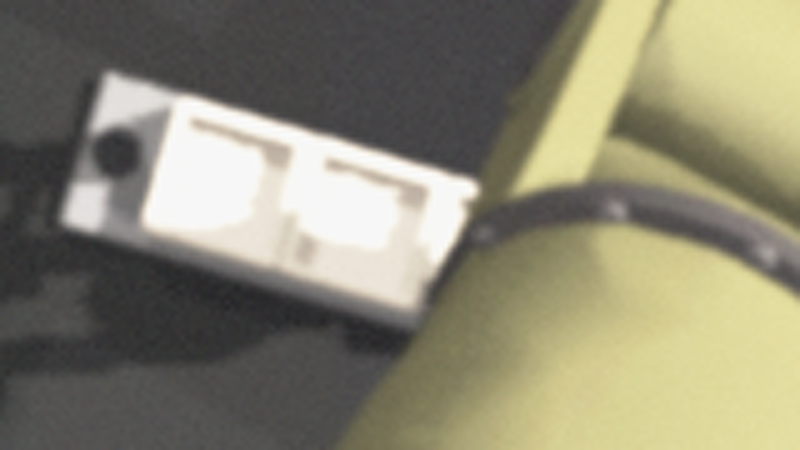

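In the side view a centred bottle would show at cap (418,204) and base (404,337). I see (412,210) and (402,340), so it is centred to about 3 mm. The arm hides that well in the top view. Next I lower and release the square.

drive_tool --pt "-3 -1.2 8 0.2 20" --pt "0 0 14 0 20" --pt "0 0 10 0 20" --pt "0 0 5 0 20" --pt "0 0 3 0 20" --pt "0 0 2 0 20" --pt "0 0 1.5 0 20" --pt "0 0 0.8 0 20" --pt "0 0 0 0 20"

```text
time_s: 18.8
tool_pos: [454.5, -229.4, 59.8]
ee_rot: [0.0, 0.81, 0.587, 0.0]
contact_force: [-0.0, 0.2, -1.6]
grip_width: 0.37
grasp_force: 28.9
```

drive_tool --pt "0 0 0 0 40" --pt "0 0 0 0 60" --pt "0 0 0 0 60" --pt "0 0 0 0 60" --pt "0 0 0 0 60" --pt "0 0 -10 0 60" --pt "0 0 -25 0 60" --pt "0 0 -30 0 60" --pt "0 0 -25 0 60" --pt "0 0 -12 0 60"

```text
time_s: 19.63
tool_pos: [455.2, -229.8, 165.7]
ee_rot: [0.002, 0.81, 0.587, 0.001]
contact_force: [0.1, 0.5, -0.3]
grip_width: 0.638
grasp_force: 0.0
```

drive_tool --pt "0 0 0 -7.1 60" --pt "0 0 0 -7.1 60" --pt "0 0 0 -7.1 60" --pt "0 0 0 -7.1 60" --pt "0 0 0 -7.1 60" --pt "0 0 0 0 60"

```text
time_s: 20.13
tool_pos: [454.4, -229.4, 162.4]
ee_rot: [0.0, 0.59, 0.807, 0.0]
contact_force: [0.6, 0.3, -0.8]
grip_width: 0.642
grasp_force: 0.0
```

```bash
python3 go.py 518 152 160 107.6
```

```text
t 20.1333 pos [ 454.4 -229.4  162.4] head 107.7 F [ 0.6  0.3 -0.8] grip 0.6417883601301503 0.0
turn 0.1 then shift [344.3 175.9   2.4]
```

drive_tool --pt "11.5 6 0 0.1 60" --pt "23 11.7 0 0 60" --pt "23 11.7 0 0 60" --pt "23 11.7 0 0 60" --pt "23 11.7 0 0 60" --pt "23 11.7 0 0 60" --pt "23 11.7 0 0 60" --pt "23 11.7 0 0 60" --pt "23 11.7 0 0 60" --pt "23 11.7 0 0 60"

```text
time_s: 20.97
tool_pos: [496.0, 13.6, 162.3]
ee_rot: [0.0, 0.595, 0.804, 0.0]
contact_force: [-0.0, 0.3, -0.3]
grip_width: 0.629
grasp_force: 0.0
```

drive_tool --pt "23 11.7 0 0 60" --pt "23 11.7 0 0 60" --pt "23 11.7 0 0 60" --pt "23 11.7 0 0 60" --pt "23 11.7 0 0 60" --pt "11 5.5 0 0 60" --pt "0 0 5 0 60" --pt "0 0 12 0 60" --pt "0 0 10 0 60" --pt "0 0 5 0 60"

```text
time_s: 21.8
tool_pos: [519.1, 150.5, 128.2]
ee_rot: [-0.001, 0.594, 0.804, -0.001]
contact_force: [-0.4, -0.6, -0.8]
grip_width: 0.641
grasp_force: 0.0
```

drive_tool --pt "0 0 0 0 60"

```text
time_s: 21.88
tool_pos: [519.2, 150.7, 128.4]
ee_rot: [-0.001, 0.594, 0.805, -0.001]
contact_force: [0.0, -0.5, 0.5]
grip_width: 0.635
grasp_force: 0.0
```

```bash
python3 go.py 518 152 56 107.6; python3 pic.py side v8 130 380 80 267; python3 -c "
from h import *
k=800/250
f=lambda P:((proj('side',P)-[130,80])*k).round(0).tolist()
print('ball if at 518,152',f([518,152,78]),'square cap centred',f([455,-227,82]))"
```

```text
t 21.8833 pos [519.2 150.7 128.4] head 107.1 F [ 0.  -0.5  0.5] grip 0.6345154754341265 0.0
turn -0.5 then shift [ 1.6 -0.7 72.4]
ball if at 518,152 [[288.0, 435.0]] square cap centred [[604.0, 165.0]]
```

View pics/v8.png

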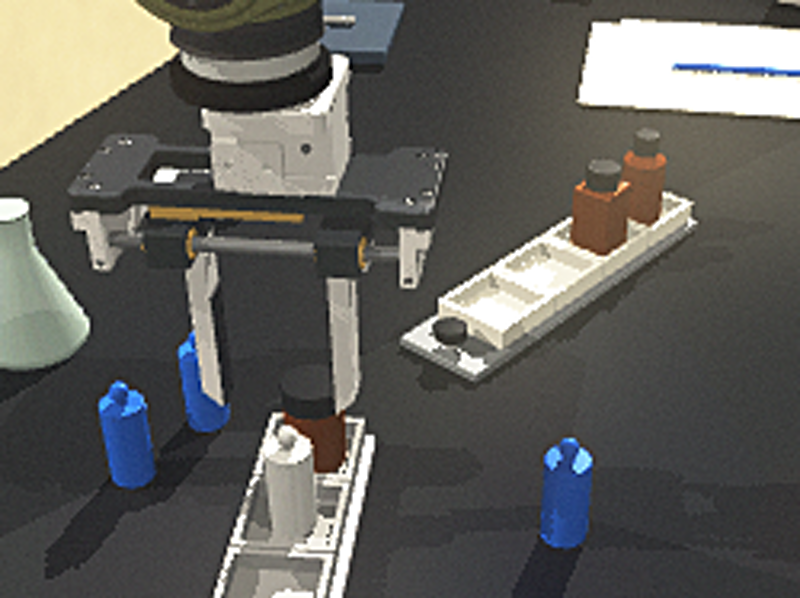

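The ball knob is at (288,436), against a prediction of (288,435). The square's cap at (604,168) is centred in its well. Before descending I'll check the left finger's clearance to the blue canister at (205,390).

Run:
```python
from h import *
for uv,z in(((331,206),66),((282,198),66)):
    b=back("top",np.array(uv)*.64,z)[:2]
    for o in([518,152],[535,93]):
        d=b-o;a=np.radians(17.6);print(b.round(),"across",(d@[np.cos(a),np.sin(a)]).round(),"along",(d@[-np.sin(a),np.cos(a)]).round())
```

```text
[629.  74.] across 82.0 along -108.0
[629.  74.] across 84.0 along -47.0
[641. 142.] across 114.0 along -46.0
[641. 142.] across 116.0 along 15.0
```

Clear: the finger's outer face reaches only 43 mm. Descending and gripping.

drive_tool --pt "1.6 -0.7 10 -0.5 60" --pt "0 0 20 0 60" --pt "0 0 20 0 60" --pt "0 0 15 0 60" --pt "0 0 6 0 60" --pt "0 0 0 0 60" --pt "0 0 0 0 40" --pt "0 0 0 0 15" --pt "0 0 0 0 15" --pt "0 0 0 0 15"

```text
time_s: 22.77
tool_pos: [518.9, 153.0, 59.4]
ee_rot: [0.0, 0.59, 0.808, 0.001]
contact_force: [0.2, 0.3, 0.3]
grip_width: 0.39
grasp_force: 0.0
```

drive_tool --pt "0 0 0 0 15" --pt "0 0 0 0 15" --pt "0 0 0 0 15" --pt "0 0 0 0 15" --pt "0 0 0 0 15" --pt "0 0 0 0 15"

```text
time_s: 23.27
tool_pos: [518.7, 153.0, 59.1]
ee_rot: [0.0, 0.59, 0.808, 0.0]
contact_force: [-2.1, -0.3, 5.7]
grip_width: 0.292
grasp_force: 30.0
```

Gripped at 27.5 mm.

drive_tool --pt "0 0 -5 0 15" --pt "0 0 -15 0 15" --pt "0 0 -20 0 15" --pt "0 0 -25 0 15" --pt "0 0 -25 0 15" --pt "0 0 -12 0 15" --pt "0 0 -4 0 15" --pt "0 0 0 4 15" --pt "0 0 0 7 15" --pt "0 0 0 7 15"

```text
time_s: 24.1
tool_pos: [518.2, 152.8, 163.8]
ee_rot: [-0.0, 0.711, 0.703, -0.001]
contact_force: [0.3, -0.7, -1.6]
grip_width: 0.295
grasp_force: 30.0
```

drive_tool --pt "0 0 0 7 15" --pt "0 0 0 7 15" --pt "0 0 0 3.7 15" --pt "0 0 0 0 15"

```text
time_s: 24.43
tool_pos: [518.2, 152.8, 163.7]
ee_rot: [-0.0, 0.81, 0.587, -0.001]
contact_force: [0.3, -0.2, -1.6]
grip_width: 0.296
grasp_force: 30.0
```

```bash
python3 go.py 474.5 -168 165 71.9
```

```text
t 24.4333 pos [518.2 152.8 163.7] head 71.9 F [ 0.3 -0.2 -1.6] grip 0.29625520657627 29.99125599861145
turn -0.0 then shift [-318.5   58.2   -1.3]
```

drive_tool --pt "-12 2.2 0 0 15" --pt "-25 4.6 0 0 15" --pt "-25 4.6 0 0 15" --pt "-25 4.6 0 0 15" --pt "-25 4.6 0 0 15" --pt "-25 4.6 0 0 15" --pt "-25 4.6 0 0 15" --pt "-25 4.6 0 0 15" --pt "-25 4.6 0 0 15" --pt "-25 4.6 0 0 15"

```text
time_s: 25.27
tool_pos: [486.1, -87.7, 164.3]
ee_rot: [-0.0, 0.808, 0.589, -0.0]
contact_force: [0.6, -0.5, -2.4]
grip_width: 0.296
grasp_force: 30.0
```

drive_tool --pt "-25 4.6 0 0 15" --pt "-25 4.6 0 0 15" --pt "-20 3.5 0 0 15" --pt "-11.5 2 0 0 15" --pt "0 0 5 0 15" --pt "0 0 15 0 15" --pt "0 0 20 0 15" --pt "0 0 15 0 15" --pt "0 0 5 0 15" --pt "0 0 0 0 15"

```text
time_s: 26.1
tool_pos: [475.2, -167.1, 103.4]
ee_rot: [-0.001, 0.808, 0.589, -0.001]
contact_force: [-0.3, 0.7, -1.5]
grip_width: 0.295
grasp_force: 30.0
```

```bash
python3 go.py 474.5 -168 59.5 71.9; python3 pic.py side v9 230 390 80 200;  python3 -c "
from h import *
car=np.load('pose.npz')['car']
f=lambda P:((proj('side',P)-[230,80])*5).round(0).tolist()
print('ball',f([474.5,-168,66+105-47]),f(place(car,[[30,1,24],[30,61,24],[-30,61,24],[-30,1,24]])))"
```

```text
t 26.1 pos [ 475.2 -167.1  103.4] head 72.1 F [-0.3  0.7 -1.5] grip 0.294532253493815 29.990424513816833
turn 0.2 then shift [-1.1 -0.4 43.9]
ball [[370.0, 221.0]] [[349.0, 366.0], [272.0, 413.0], [371.0, 457.0], [447.0, 407.0]]
```

View pics/v9.png

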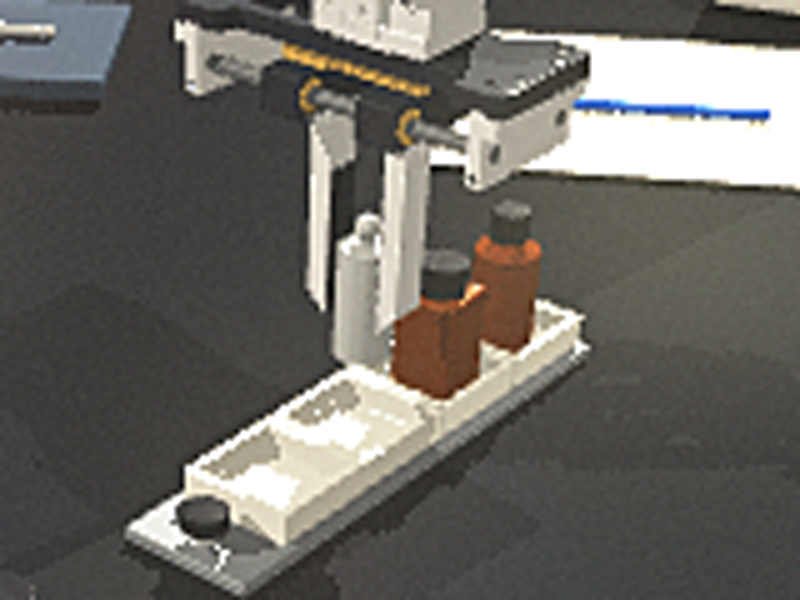

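The canister's knob is at (369,226), against an expected (370,221), so it is over the right well. The bottle and square stand upright. Lower and release.

drive_tool --pt "-2 -0.4 8 0.2 15" --pt "0 0 14 0 15" --pt "0 0 10 0 15" --pt "0 0 5 0 15" --pt "0 0 3 0 15" --pt "0 0 2 0 15" --pt "0 0 1.2 0 15" --pt "0 0 0.6 0 15" --pt "0 0 0 0 15"

```text
time_s: 26.9
tool_pos: [474.9, -169.9, 61.1]
ee_rot: [0.0, 0.81, 0.587, 0.0]
contact_force: [-0.0, -0.4, -2.7]
grip_width: 0.293
grasp_force: 30.0
```

drive_tool --pt "0 0 0 0 30" --pt "0 0 0 0 50" --pt "0 0 0 0 60" --pt "0 0 0 0 60" --pt "0 0 0 0 60" --pt "0 0 -10 0 60" --pt "0 0 -25 0 60" --pt "0 0 -30 0 60" --pt "0 0 -25 0 60" --pt "0 0 -12 0 60"

```text
time_s: 27.73
tool_pos: [475.6, -170.2, 166.9]
ee_rot: [0.002, 0.81, 0.587, 0.001]
contact_force: [-0.4, -1.0, 0.0]
grip_width: 0.634
grasp_force: 0.0
```

drive_tool --pt "0 0 0 -7.1 60" --pt "0 0 0 -7.1 60" --pt "0 0 0 -7.1 60" --pt "0 0 0 -7.1 60" --pt "0 0 0 -7.1 60" --pt "0 0 0 0 60"

```text
time_s: 28.23
tool_pos: [474.8, -169.8, 163.6]
ee_rot: [0.0, 0.59, 0.807, 0.0]
contact_force: [0.4, 0.9, -0.1]
grip_width: 0.639
grasp_force: 0.0
```

```bash
python3 go.py 535 93 160 107.6
```

```text
t 28.2333 pos [ 474.8 -169.8  163.6] head 107.7 F [ 0.4  0.9 -0.1] grip 0.6386270192212735 0.0
turn 0.1 then shift [232.3 136.8   3.6]
```

drive_tool --pt "11 6.5 0 0.1 66" --pt "22 13 0 0 66" --pt "22 13 0 0 66" --pt "22 13 0 0 66" --pt "22 13 0 0 66" --pt "22 13 0 0 66" --pt "22 13 0 0 66" --pt "22 13 0 0 66" --pt "22 13 0 0 66" --pt "22 13 0 0 66"

```text
time_s: 29.07
tool_pos: [530.9, 67.7, 163.5]
ee_rot: [0.0, 0.595, 0.804, 0.0]
contact_force: [-0.4, -0.2, 0.3]
grip_width: 0.699
grasp_force: 0.0
```

drive_tool --pt "15 9 0 0 66" --pt "8.3 4.3 0 0 66" --pt "0 0 5 0 66" --pt "0 0 12 0 66" --pt "0 0 12 0 66" --pt "0 0 5 0 66" --pt "0 0 0 0 66" --pt "0 0 0 0 66"

```text
time_s: 29.73
tool_pos: [536.6, 92.0, 129.1]
ee_rot: [-0.0, 0.594, 0.805, -0.0]
contact_force: [0.0, 0.8, 0.1]
grip_width: 0.703
grasp_force: 0.0
```

```bash
python3 go.py 535 93 58 107.6; python3 -c "
from h import *
print(back('side',(130+307/3.2,80+381/3.2),72))"
```

```text
t 29.7333 pos [536.6  92.  129.1] head 107.1 F [0.  0.8 0.1] grip 0.702549709527711 0.0
turn -0.5 then shift [ 1.5 -1.2 71.1]
[536.93724436  95.30880926  72.        ]
```

drive_tool --pt "2 -1 10 -0.5 66" --pt "0 0 20 0 66" --pt "0 0 20 0 66" --pt "0 0 15 0 66" --pt "0 0 6 0 66" --pt "0 0 0 0 66" --pt "0 0 0 0 45" --pt "0 0 0 0 25" --pt "0 0 0 0 25" --pt "0 0 0 0 25"

```text
time_s: 30.57
tool_pos: [535.4, 94.3, 58.6]
ee_rot: [0.0, 0.59, 0.808, 0.0]
contact_force: [-0.6, -0.3, 0.8]
grip_width: 0.455
grasp_force: 0.0
```

drive_tool --pt "0 0 0 0 25" --pt "0 0 0 0 25" --pt "0 0 0 0 25" --pt "0 0 0 0 25" --pt "0 0 0 0 25"

```text
time_s: 30.98
tool_pos: [535.3, 94.2, 58.4]
ee_rot: [0.0, 0.59, 0.808, 0.0]
contact_force: [-2.2, -0.6, 6.4]
grip_width: 0.398
grasp_force: 30.0
```

Gripped at 37.4 mm.

drive_tool --pt "0 0 -5 0 25" --pt "0 0 -15 0 25" --pt "0 0 -20 0 25" --pt "0 0 -25 0 25" --pt "0 0 -25 0 25" --pt "0 0 -12 0 25" --pt "0 0 -4 0 25" --pt "0 0 0 4 25" --pt "0 0 0 7 25" --pt "0 0 0 7 25"

```text
time_s: 31.82
tool_pos: [534.7, 94.2, 163.1]
ee_rot: [-0.0, 0.711, 0.703, -0.0]
contact_force: [0.5, 0.2, -0.8]
grip_width: 0.403
grasp_force: 30.0
```

drive_tool --pt "0 0 0 7 25" --pt "0 0 0 7 25" --pt "0 0 0 3.7 25" --pt "0 0 0 0 25"

```text
time_s: 32.15
tool_pos: [534.7, 94.2, 163.0]
ee_rot: [-0.0, 0.81, 0.587, -0.001]
contact_force: [-0.7, -0.7, -1.2]
grip_width: 0.399
grasp_force: 30.0
```

```bash
python3 go.py 493.7 -109 165 71.9
```

```text
t 32.15 pos [534.7  94.2 163. ] head 71.9 F [-0.7 -0.7 -1.2] grip 0.3990548918171269 30.000599340128247
turn -0.0 then shift [-205.8   24.2   -2. ]
```

drive_tool --pt "-12 1.5 0 0 25" --pt "-24 2.8 0 0 25" --pt "-24 2.8 0 0 25" --pt "-24 2.8 0 0 25" --pt "-24 2.8 0 0 25" --pt "-24 2.8 0 0 25" --pt "-24 2.8 0 0 25" --pt "-24 2.8 0 0 25" --pt "-16 1.9 0 0 25" --pt "-9.5 1.2 0 0 25"

```text
time_s: 32.98
tool_pos: [493.8, -110.8, 163.6]
ee_rot: [-0.0, 0.809, 0.588, -0.0]
contact_force: [1.2, 0.2, -1.1]
grip_width: 0.4
grasp_force: 30.0
```

drive_tool --pt "0 0 5 0 25" --pt "0 0 15 0 25" --pt "0 0 20 0 25" --pt "0 0 15 0 25" --pt "0 0 5 0 25" --pt "0 0 0 0 25"

```text
time_s: 33.48
tool_pos: [494.1, -108.0, 102.6]
ee_rot: [-0.001, 0.808, 0.589, -0.001]
contact_force: [0.3, 0.5, -0.8]
grip_width: 0.398
grasp_force: 30.0
```

```bash
python3 go.py 493.7 -109 59 71.9
```

```text
t 33.4833 pos [ 494.1 -108.   102.6] head 72.1 F [ 0.3  0.5 -0.8] grip 0.39786110306865924 29.99984179943567
turn 0.2 then shift [-1.1 -0.1 43.6]
```

drive_tool --pt "-1.1 -0.1 8 0.2 25" --pt "0 0 14 0 25" --pt "0 0 10 0 25" --pt "0 0 5 0 25" --pt "0 0 3 0 25" --pt "0 0 2 0 25" --pt "0 0 1.5 0 25" --pt "0 0 1 0 25" --pt "0 0 0 0 25" --pt "0 0 0 0 25"

```text
time_s: 34.32
tool_pos: [494.4, -109.8, 59.6]
ee_rot: [0.0, 0.81, 0.587, 0.0]
contact_force: [-0.8, 0.7, -0.7]
grip_width: 0.4
grasp_force: 30.0
```

drive_tool --pt "0 0 0 0 40" --pt "0 0 0 0 55" --pt "0 0 0 0 66" --pt "0 0 0 0 66" --pt "0 0 0 0 66" --pt "0 0 -10 0 66" --pt "0 0 -25 0 66" --pt "0 0 -30 0 66" --pt "0 0 -25 0 66" --pt "0 0 -12 0 66"

```text
time_s: 35.15
tool_pos: [495.1, -110.0, 165.4]
ee_rot: [0.002, 0.81, 0.587, 0.001]
contact_force: [0.3, -0.9, -0.2]
grip_width: 0.703
grasp_force: 0.0
```

drive_tool --pt "15 0 0 0 66" --pt "25 0 0 0 66" --pt "25 0 0 0 66" --pt "25 0 0 0 66" --pt "25 0 0 0 66" --pt "25 0 0 0 66" --pt "25 0 0 0 66" --pt "25 0 0 0 66" --pt "15 0 0 0 66" --pt "0 0 0 0 66"

```text
time_s: 35.98
tool_pos: [558.6, 87.2, 161.8]
ee_rot: [0.0, 0.809, 0.588, 0.0]
contact_force: [0.2, 0.8, -0.7]
grip_width: 0.702
grasp_force: 0.0
```

Run:
```python
from h import *
car=np.load("pose.npz")["car"];out=[]
for n,(x,y) in(("top",(255,165)),("side",(240,95))):
    k=5;I=cv2.resize(robot.get_image(n)[y:y+(90 if n=="top" else 110),x:x+150,::-1],None,fx=k,fy=k,interpolation=cv2.INTER_CUBIC)
    for r,z in((-93,88),(-31,82),(31,78),(93,72)):
        cv2.drawMarker(I,tuple(int(v) for v in (proj(n,place(car,[0,r,z]))[0]-[x,y])*k),(0,255,0),0,14)
    out.append(I)
cv2.imwrite("pics/fin.png",cv2.resize(np.vstack(out),(450,600)))
```

```text
(no output)
```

View pics/fin.png

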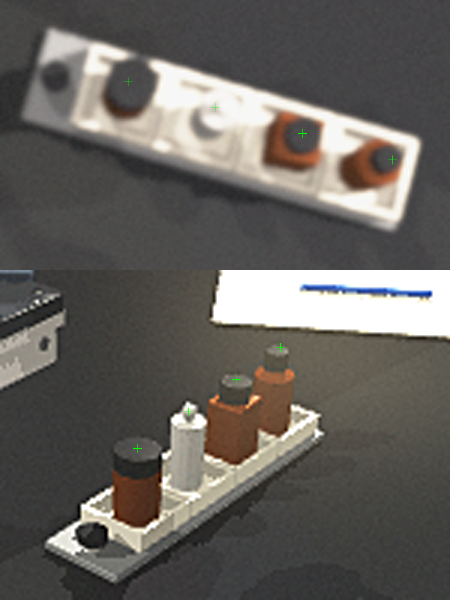

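The final views show all four upright in the right wells. Their tops are on the predicted marks, with the bottle about 5 mm off against a 13 mm tolerance. The arm is clear, so I'm handing in.

```bash
python3 -c "
from station import robot
print(robot.sign_off())"
```

```text
the job is handed in; nothing more can be done
None
```

I moved all four containers into the carrier in mirrored order (from its thumbscrew: jar, canister, square, bottle), all upright and released at about 36 s, and handed the job in; no verdict was returned.

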